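Match and close the parts pots

TASK

Someone has left the blue round lid lying loosely on the red round parts pot: take it off and lay it, knob up, in the shallow black tray. Then close the red round pot with the red round lid and the blue square pot with the blue square lid, pressing each lid down until its flange is fully home on the rim. Leave the spare red square lid and all the other things on the bench where they are.

Things in the scene. Friction and masses are not known exactly. Their poses are not given: they have to be found in the camera images.
- pot_red: Red round parts pot with brass screws in it, fixed to the bench: 84 mm across, 70 mm high, walls 6 mm, mouth 72 mm across. Origin: centre of its underside, z up. A stiff seal inside holds a lid laid in it 7 mm proud; about 10 N pushes it down for good; fully home, the lid's origin is 56 mm above the pot's.
- pot_blue: Blue square parts pot with wooden pegs in it, fixed to the bench: 80 x 80 mm, 70 mm high, walls 6 mm, mouth 68 x 68 mm; sides along its x and y. Origin: centre of its underside. The lid fits any way round. A stiff seal inside holds a lid laid in it 7 mm proud; about 10 N pushes it down for good; fully home, the lid's origin is 56 mm above the pot's.
- lid_red_round: Red round lid: plug 66 mm across, 14 mm deep (lowest 4 mm: 60 across); flange 84 mm across, 14 to 20 mm above the origin; round knob 24 mm across, 20 to 46 mm above the origin. Origin: centre of the plug's underside, z up. Lies on the bench at the start. Belongs to the red round pot.
- lid_blue_square: Blue square lid: plug 62 x 62 mm, 14 mm deep (lowest 4 mm: 56 x 56); flange 80 x 80 mm, 14 to 20 mm above the origin; grip bar 44 mm along x, 16 mm along y, 20 to 46 mm above the origin. Origin: centre of the plug's underside, z up. Lies on the bench at the start. Belongs to the blue square pot.
- lid_blue_round: Blue round lid: plug 66 mm across, 14 mm deep (lowest 4 mm: 60 across); flange 84 mm across, 14 to 20 mm above the origin; round knob 24 mm across, 20 to 46 mm above the origin. Origin: centre of the plug's underside, z up. At the start it lies loosely in the mouth of the red round pot (its origin 63 mm above the pot's), where it does not belong.
- tray: Shallow black tray fixed to the bench, 160 x 160 mm, walls 18 mm high and 4 mm thick, floor 4 mm thick. Origin: centre of its underside.
- lid_red_square: Spare red square lid: plug 62 x 62 mm, 14 mm deep (lowest 4 mm: 56 x 56); flange 80 x 80 mm, 14 to 20 mm above the origin; grip bar 44 mm along x, 16 mm along y, 20 to 46 mm above the origin. Origin: centre of the plug's underside, z up. Lies on the bench and belongs to no pot here; leave it.
- offcut: Bystander: loose wooden offcut, 70 x 36 x 22 mm; origin at the centre of its underside.
- screwdriver: Bystander: loose screwdriver with orange handle, about 200 mm long, lying along its x.
- tape: Bystander: loose yellow tape measure, 60 x 34 x 56 mm high; origin at the centre of its underside.
Things that resemble listed ones, but are neither listed nor needed, are in the scene too. What is shaped like the lid_red_round but green or turquoise is not meant.

How it is judged:
By the outcome, as a careful person would: the job done as asked, in the order asked, and still so for the second after the job is handed in, with the robot touching nothing.
It also fails if it takes over 64 s, if anything falls off the work surface, if the arm or the gripper's body presses on something with over 40 N, if the wrist force passes 120 N, or if a joint passes its speed limit or range.

ROBOT

A 6-joint arm with a two-finger parallel gripper is mounted at the origin on the work surface. World frame = base frame: x ahead of the robot, y to its left, z up, the work surface at z = 0. Lengths are in m, angles in rad, forces in N, time in s.
With the tool pointing down it reaches from about 0.35 to 0.975 m from the base axis. Payload 4.9 kg.
Tool frame: the origin (TCP) lies midway between the tips of the shut fingers; the grasp point (between the pads) lies 19 mm behind it; z points along the fingers, y is the line along which they close (so a half turn about z gives the same grasp; the last joint's range is limited). The gripper opens to 85 mm and grips with 20 to 120 N. Pads are 22 mm wide; open, the fingers measure 114 mm over their backs; the gripper's body (76 mm by 85 mm) begins 54 mm behind the grasp point. The pads swing forward as they close: fully open they stand 13 mm farther back than shut.
Start: joints at [-1.443, 0.053, 1.613, -0, 1.476, -0.119], TCP at [0.153, -0.606, 0.231] pointing down, gripper open.
Joint ranges: [-3.01, 3.01], [-1.01, 2.22], [0.06, 2.58], [-1.02, 4.17], [0.09, 2.62], [-3.14, 3.14]. Speed limits (rad/s): [2.57, 2.57, 3.14, 3.14, 3.14, 3.14].

INTERFACE

Orientations are given as a unit quaternion [w, x, y, z].
In Python, from plant import * gives the robot as it stands.
- The arm moves only by the tool jog_arm, never from a script. Its argument "targets" is a list of rows, each a list of 3 entries, a list of its own where there are three numbers: the shift along the tool's x, y, z in units of 25 mm (1.0 is 25 mm), then the turn, a rotation vector about the tool's x, y, z in units of 8 degrees (1.0 is 8 degrees), then the opening in per cent of the stroke, from 0 (shut) to 100 (fully open). A call has 1 to 8 rows; each row is the pose to reach, as a shift and turn from the pose commanded when the call began, along the tool's axes at that moment; what a row does not reach only later rows make up. A row lasts 1/8 s, in which the tool goes at most 62.5 mm and 10.7 degrees, less where a joint would pass 70% of its speed; a pose out of reach is approached as far as the arm can. A call with a gripper value outside its range is refused whole. The fingers move at their own pace and stop on an object; the grip force is fixed at half the most. Time passes only in rows, so rows that repeat a pose let the fingers close. It gives the time, the measured TCP pose, the force, the opening and the grip force at its end, in the units of the state.
- state(): the state, without advancing time (a new reading comes with each control period).
- grab_frame(name): name is "scene" or "top" or "wrist"; returns (picture, depth): 384x512x3 uint8, red, green, blue; 384x512 float32, m along the optical axis (not along the pixel's ray), 0 where there is no reading.
- camera_params(name): a dict with "fovy" (degrees; the focal length in pixels is half the picture's height over the tangent of half this angle, whatever the lens; pixels are square), "cx", "cy" (the principal point, pixels), "rvec" (rotation vector, rad) and "tvec" (3), from world to camera coordinates, as OpenCV has them; the wrist camera has in their place "hand_eye" (4x4, takes a point from camera to tool coordinates, whose origin is the TCP and whose axes are the flange's). Camera axes: x right, y down, z forward; pixel columns grow to the right and rows downward; lengths in m; the calibration is good to about 2 mm. A picture is of the moment at which its call begins: read the wrist's pose just before it. camera_params takes no time and is no camera call.
- job_done(): hands the job in; it is judged then, once.
The state is a dict: "time": time; "joint_pos": joint angles; "joint_vel": joint speeds; "joint_efforts": joint torques, N m; "tool_pos": TCP position; "tool_rot": TCP orientation; "contact_force": force on the tool from outside, world axes, zero at the start; "ft_torque": the same for the moment, N m; "gripper_width": opening from 0.0 (shut) to 1.0 (fully open); "grasp_force": force on a finger pad.
Only numpy, scipy, OpenCV 4.12 (cv2) and the standard library are available. Lean on these libraries where they do the work, as an engineer would, in place of code of your own. Each camera call takes 0.05 s, during which the arm holds its last target. There are 200 camera calls.

## Working session

There is one attempt and no reset: what is moved stays moved. The work goes in short steps, Python scripts to look and compute and a tool call to move; the robot and the scene stay as the last step left them, time stands still between calls to the robot, and variables do not carry over. Pictures are saved under pics/ and viewed, at most 10 in all, crops included, and the job is handed in when it is done.

Besides the shell and the picture viewer there is one more tool, called after "Request:" as name([rows], argument=value, ...), one row to a line, values as JSON. jog_arm: Moves the arm, as the interface text tells. Its arguments: {"type":"object","properties":{"targets":{"type":"array"}},"required":["targets"]}

```bash
mkdir -p pics
cat > h.py <<'E'
from plant import *
import numpy as np, cv2
from scipy.spatial.transform import Rotation as R
def cam(n,st=None):
    p=camera_params(n); f=192/np.tan(np.radians(p["fovy"])/2)
    if n=="wrist":
        H=np.array(p["hand_eye"]); q=st["tool_rot"]
        T=np.eye(4);T[:3,:3]=R.from_quat([q[1],q[2],q[3],q[0]]).as_matrix();T[:3,3]=st["tool_pos"]
        M=T@H
    else:
        W=np.eye(4);W[:3,:3]=R.from_rotvec(np.ravel(p["rvec"])).as_matrix();W[:3,3]=np.ravel(p["tvec"]);M=np.linalg.inv(W)
    return f,p["cx"],p["cy"],M
def ray(c,uv,z):
    f,cx,cy,M=c; uv=np.atleast_2d(uv).astype(float)
    d=np.c_[(uv[:,0]-cx)/f,(uv[:,1]-cy)/f,np.ones(len(uv))]@M[:3,:3].T
    o=M[:3,3]; return o+d*((z-o[2])/d[:,2])[:,None]
def cloud(c,dep):
    f,cx,cy,M=c; v,u=np.mgrid[:384,:512]
    P=np.stack([(u-cx)/f*dep,(v-cy)/f*dep,dep],-1)
    return P@M[:3,:3].T+M[:3,3]
E
python3 - <<'E'
from h import *
print(state()); 
for n in("top","scene","wrist"): print(n,camera_params(n))
for n in("top","scene"):
    p,d=grab_frame(n); np.savez(n+"0.npz",p=p,d=d)
    cv2.imwrite(f"pics/{n}0.png",cv2.resize(p[:,:,::-1],(800,600),interpolation=cv2.INTER_CUBIC))
E
```

```text
{'time': 0.0, 'joint_pos': array([-1.44304992e+00,  5.33834767e-02,  1.61433426e+00, -7.92693467e-06,
        1.47601589e+00, -1.18994992e-01]), 'joint_vel': array([-0.00015235,  0.00106746, -0.00061304,  0.00161685,  0.00013047,
        0.00135751]), 'joint_efforts': array([ 3.49171478e-04, -3.93669283e+01, -3.70179391e+01, -9.88641233e-06,
        6.91876077e-03, -9.69412497e-07]), 'tool_pos': array([ 0.15257184, -0.60542602,  0.23002248]), 'tool_rot': array([-1.07045760e-03,  9.92398867e-01,  1.23058288e-01, -8.62935281e-06]), 'contact_force': array([ 0.07376139,  0.07908324, -0.02968828]), 'ft_torque': array([-0.00757498,  0.0356294 ,  0.02094212]), 'grasp_force': 0.0, 'gripper_width': 1.003799698201769}
top {'fovy': 49.95607898377531, 'cx': 258.45606378912, 'cy': 192.0748727003508, 'rvec': array([ 2.14900232, -2.11741417,  0.1473722 ]), 'tvec': array([-0.02096022,  0.51399574,  0.96781561])}
scene {'fovy': 52.60454998641247, 'cx': 257.95807419107683, 'cy': 192.99723630596353, 'rvec': array([ 2.38263168,  0.78920297, -0.29184065]), 'tvec': array([-0.37643889, -0.21104879,  1.22874805])}
wrist {'fovy': 64.72896512591521, 'cx': 253.00586391252259, 'cy': 196.35160134200913, 'hand_eye': array([[ 2.36384303e-04, -9.62274245e-01, -2.72081278e-01,
         6.89573681e-02],
       [ 9.99999723e-01,  3.55340080e-05,  7.43126387e-04,
        -5.77826682e-04],
       [-7.05423245e-04, -2.72081379e-01,  9.62273987e-01,
        -1.41831027e-01],
       [ 0.00000000e+00,  0.00000000e+00,  0.00000000e+00,
         1.00000000e+00]])}
```

View pics/top0.png

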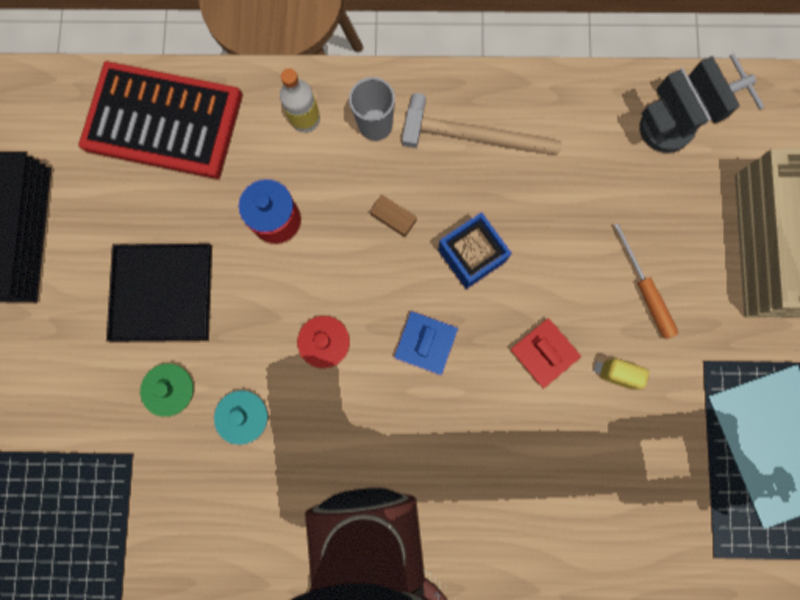

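View pics/scene0.png

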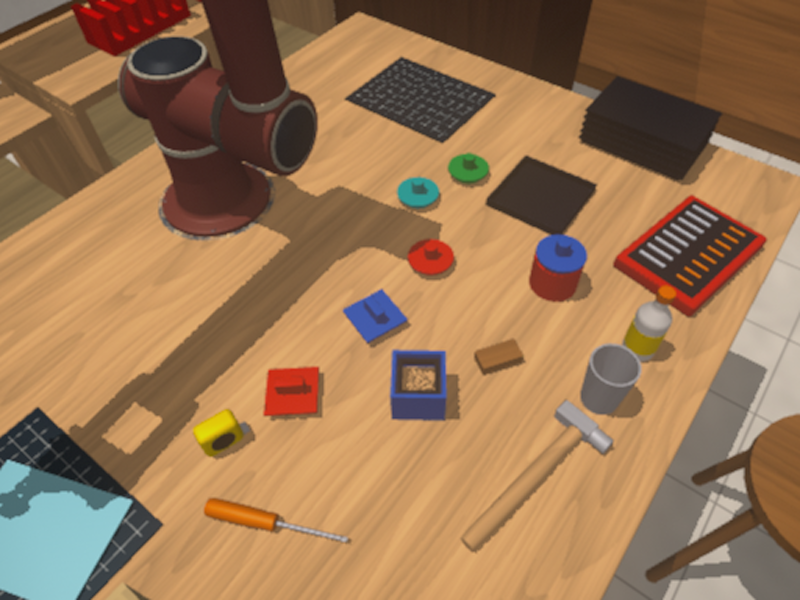

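The top view (800x600 scale) shows:
- **Red pot with blue lid:** (267,208).
- **Black tray:** (160,292). The black stack at (20,225) is not it.
- **Red round lid:** (323,342). Lookalikes are green (167,389), turquoise (241,416) and the red square lid (546,352).
- **Blue square lid:** (427,342). The only other blue lid is the round one on the pot.
- **Blue square pot:** (474,250).

I choose the red disc at (323,342) and the blue square at (427,342), and measure both now.

```bash
cat > m.py <<'E'
from h import *
def comps(p,name):
    hsv=cv2.cvtColor(p,cv2.COLOR_RGB2HSV); h,s,v=[hsv[...,i].astype(int) for i in range(3)]
    m={"red":((h<8)|(h>172))&(s>150)&(v>90),"blue":(h>105)&(h<125)&(s>140)&(v>70),"black":(v<50)}[name]
    return [c for c in cv2.findContours(m.astype(np.uint8),cv2.RETR_EXTERNAL,cv2.CHAIN_APPROX_NONE)[0] if cv2.contourArea(c)>250]
E
python3 - <<'E'
from m import *
for n in("top","scene"):
    z=np.load(n+"0.npz");p,d=z["p"],z["d"];c=cam(n);P=cloud(c,d)
    for col in("red","blue","black"):
        for k in comps(p,col):
            m=np.zeros((384,512),np.uint8);cv2.drawContours(m,[k],-1,1,-1)
            q=P[(m>0)&(d>0)]
            r=cv2.minAreaRect(k)
            zz=np.percentile(q[:,2],[5,50,95])
            W=ray(c,k[:,0],np.clip(zz[1],0,.1))[:,:2].astype(np.float32)
            wr=cv2.minAreaRect(W*1000)
            print(n,col,np.round(np.array(r[0]),0),"z",np.round(zz,3),"rect",np.round(wr[0],1),np.round(wr[1],1),round(wr[2],1))
E
```

```text
top red [349. 225.] z [0.017 0.02  0.046] rect [ 437.6 -235.4] [78.2 78.5] 40.2
top red [206. 218.] z [0.017 0.021 0.046] rect [450.2 115. ] [79.7 79.8] 46.7
top red [102.  76.] z [0.027 0.032 0.039] rect [814.9 396. ] [243.5 161.1] 78.5
top blue [272. 219.] z [0.018 0.021 0.046] rect [450.8 -48.1] [76.1 75.3] 70.9
top blue [304. 159.] z [0.033 0.062 0.072] rect [ 592.9 -121.6] [82.5 82.8] 35.0
top blue [170. 131.] z [0.081 0.084 0.109] rect [653.1 201.7] [77.5 79. ] 28.3
top black [230. 354.] z [0.267 0.488 0.665] rect [149.7  41.3] [119.7 180.3] 1.2
top black [230. 319.] z [0.234 0.269 0.286] rect [223.1  42.9] [ 24.5 117.3] 7.9
top black [ 40. 336.] z [0.001 0.004 0.007] rect [161.6 516.2] [214.6 208.7] 0.1
top black [464. 293.] z [0.    0.003 0.006] rect [ 279.  -514.8] [153.6  53.7] 1.0
top black [102. 186.] z [0.002 0.005 0.017] rect [528.7 386.8] [157.8 162.7] 1.4
top black [304. 158.] z [0.033 0.046 0.065] rect [ 599.5 -123.6] [61.5 62.4] 35.5
top black [ 16. 145.] z [0.017 0.069 0.088] rect [621.2 578.9] [243.1  79.5] 6.5
top black [426.  76.] z [0.014 0.092 0.126] rect [ 79
[... 488 characters left out ...]
0.4 381.9] [255.8 159.6] 78.5
scene red [84. 18.] z [-0.009  0.032  0.085] rect [-715.4  325.4] [311.9 289.7] 0.1
scene blue [268. 239.] z [0.033 0.062 0.072] rect [ 591.7 -121. ] [76.7 74.9] 36.3
scene blue [240. 201.] z [0.018 0.021 0.047] rect [451.2 -53.3] [75.2 75. ] 70.9
scene blue [359. 162.] z [0.082 0.084 0.109] rect [653.4 196.9] [77.7 78.7] 13.7
scene black [ 54. 296.] z [0.001 0.004 0.006] rect [ 271.4 -499.8] [157.8  57.4] 19.7
scene black [187.  87.] z [0.208 0.253 0.281] rect [ 87.4 149.7] [ 58.2 185.7] 39.8
scene black [420.  77.] z [0.057 0.085 0.088] rect [625.9 630.5] [233.7 187. ] 0.2
scene black [362.  11.] z [-0.335 -0.235 -0.137] rect [ 227.6 1047.5] [128.6 198.2] 24.5
```

Request:
jog_arm([
  [[17.7, -21.8, -1.2], [0, 0, 1.77], 100],
  [[17.7, -21.8, -1.2], [0, 0, 1.77], 100],
  [[17.7, -21.8, -1.2], [0, 0, 1.77], 100],
  [[17.7, -21.8, -1.2], [0, 0, 1.77], 100],
  [[17.7, -21.8, -1.2], [0, 0, 1.77], 100],
  [[17.7, -21.8, -1.2], [0, 0, 1.77], 100],
  [[17.7, -21.8, -1.2], [0, 0, 1.77], 100],
  [[17.7, -21.8, -1.2], [0, 0, 1.77], 100],
])

```text
time: 1.1
tool_pos: [0.3635, -0.1511, 0.2525]
tool_rot: [0.0, 1.0, -0.001, 0.0]
contact_force: [0.6, -0.7, -0.1]
gripper_width: 1.001
grasp_force: 0.0
```

Request:
jog_arm([
  [[3.5, -7.2, 0], [0, 0, 0], 100],
  [[3.5, -7.2, 0], [0, 0, 0], 100],
  [[3.5, -7.2, 0], [0, 0, 0], 100],
  [[3.5, -7.2, 0], [0, 0, 0], 100],
  [[3.5, -7.2, 0], [0, 0, 0], 100],
  [[3.5, -7.2, 0], [0, 0, 0], 100],
])

```text
time: 1.85
tool_pos: [0.4505, 0.0258, 0.2524]
tool_rot: [0.0, 1.0, -0.001, -0.0]
contact_force: [0.2, -0.2, 0.2]
gripper_width: 0.998
grasp_force: 0.0
```

```bash
cat > w.py <<'E'
from m import *
def look(tag):
    s=state(); p,d=grab_frame("wrist"); c=cam("wrist",s); P=cloud(c,d)
    cv2.imwrite(f"pics/{tag}.png",p[:,:,::-1]); np.savez(tag+".npz",p=p,d=d)
    print(np.round(s["tool_pos"],4),np.round(s["tool_rot"],4))
    for col in("red","blue"):
        for k in comps(p,col):
            m=np.zeros((384,512),np.uint8);cv2.drawContours(m,[k],-1,1,-1)
            q=P[(m>0)&(d>0)]; zz=np.percentile(q[:,2],[5,50,95])
            zt=min([.02,.070,.077,.083],key=lambda a:abs(a-zz[1]))
            W=(ray(c,k[:,0],zt)[:,:2]*1000).astype(np.float32)
            wr=cv2.minAreaRect(W); cc=cv2.minEnclosingCircle(W)
            print(col,np.round(cv2.minAreaRect(k)[0]),"z",np.round(zz,4),zt,"rect",np.round(wr[0],1),np.round(wr[1],1),round(wr[2],1),"circ",np.round(cc[0],1),round(cc[1],1))
            t=q[q[:,2]>zz[1]+.02]
            if len(t)>20:
                tr=cv2.minAreaRect((t[t[:,2]>t[:,2].max()-.006][:,:2]*1000).astype(np.float32)); print("   knob",[np.round(x,1) for x in tr],t[:,2].max().round(4))
E
python3 -c "
from w import *
look('w1')"
```

```text
[0.4505 0.0258 0.2524] [ 2.0e-04  1.0e+00 -1.1e-03 -2.0e-04]
red [183. 168.] z [0.018  0.0193 0.045 ] 0.02 rect [449.5 113.2] [81.3 82. ] 43.9 circ [449.4 112.8] 41.6
   knob [array([449.3, 112.5]), array([22.5, 22.4]), np.float64(89.7)] 0.0469
red [461. 177.] z [0.018  0.0198 0.0456] 0.02 rect [ 437.1 -236. ] [81.4 80.3] 39.8 circ [ 436.9 -235.7] 55.6
   knob [array([ 436.9, -237.2]), array([44.6, 16.6]), np.float64(39.7)] 0.0472
red [92. 14.] z [0.0118 0.0567 0.0697] 0.07 rect [607.7 177.5] [76.3 23.6] 89.9 circ [616.2 177.5] 38.3
blue [313. 167.] z [0.0182 0.0196 0.0455] 0.02 rect [450.6 -48.5] [77.  76.4] 71.1 circ [450.4 -48.6] 53.1
   knob [array([449.5, -49.8]), array([16.4, 43.8]), np.float64(71.0)] 0.0479
blue [406.  31.] z [0.0604 0.069  0.0705] 0.07 rect [ 593.3 -120.8] [77.9 80.6] 35.3 circ [ 593.2 -121.2] 54.8
```

View pics/w1.png

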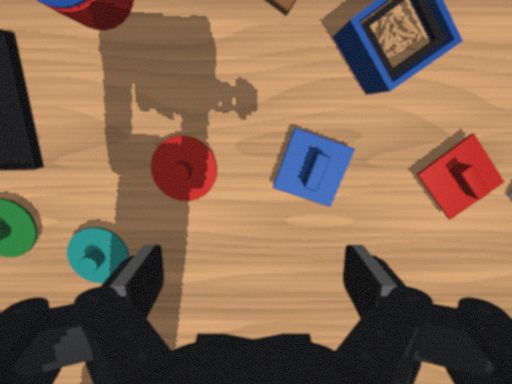

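The wrist view confirms the choice. The red round lid is at (184,168), the blue square lid at (313,167), and the spare red square lid at (461,177) is separate. Next I look at the red pot.

Request:
jog_arm([
  [[8.1, -7.0, 0], [0, 0, 0], 100],
  [[8.1, -7.0, 0], [0, 0, 0], 100],
  [[8.1, -7.0, 0], [0, 0, 0], 100],
  [[8.1, -7.0, 0], [0, 0, 0], 100],
  [[8.1, -7.0, 0], [0, 0, 0], 100],
  [[8.1, -7.0, 0], [0, 0, 0], 60],
  [[8.1, -7.0, 0], [0, 0, 0], 60],
  [[8.1, -7.0, 0], [0, 0, 0], 60],
])

```text
time: 2.9
tool_pos: [0.6529, 0.2005, 0.2532]
tool_rot: [0.0, 1.0, -0.001, 0.0]
contact_force: [-0.0, 0.3, 0.3]
gripper_width: 0.603
grasp_force: 0.0
```

```bash
python3 -c "
from w import *
look('w2')
z=np.load('w2.npz');s=state();c=cam('wrist',s);P=cloud(c,z['d']);d=z['d']>0
# pot rim ring visible, tray walls
for lo,hi,n in((.064,.0735,'rim'),(.081,.0865,'flange'),(.012,.022,'tray')):
    q=P[d&(P[...,2]>lo)&(P[...,2]<hi)]
    q=q[(q[:,1]>(.29 if n=='tray' else .1))&(q[:,0]>.4)&(q[:,1]<(.5 if n=='tray' else .3))]
    if len(q): print(n,len(q),q.min(0).round(4),q.max(0).round(4))
"
```

```text
[0.6529 0.2005 0.2532] [ 0.e+00  1.e+00 -9.e-04  3.e-04]
red [300. 310.] z [0.018  0.0196 0.0456] 0.02 rect [445.7 132.9] [82.1 42.3] 17.7 circ [449.2 122.3] 41.2
   knob [array([670. , 184.9]), array([1.7, 1.8]), np.float64(2.4)] 0.3322
red [92. 46.] z [0.0205 0.0286 0.0306] 0.02 rect [797.6 382.6] [202.4 122.7] 78.6 circ [797.8 383.1] 117.8
blue [437. 287.] z [0.0184 0.0197 0.3073] 0.02 rect [481.3 -60.5] [81.8 28.5] 55.4 circ [473.3 -55. ] 41.0
   knob [array([665.1, 142.5]), array([3.3, 0.7]), np.float64(60.4)] 0.3177
blue [482. 217.] z [0.0073 0.0398 0.0697] 0.02 rect [ 576.9 -102.5] [136.4  73.2] 12.9 circ [ 580.4 -121.1] 69.7
   knob [array([579., -87.]), array([79.1, 28.2]), np.float64(13.2)] 0.0715
blue [252. 177.] z [0.0811 0.0824 0.1081] 0.083 rect [653.5 201.4] [79.2 79.5] 89.9 circ [653.8 201.1] 40.5
   knob [array([653.1, 200.9]), array([22.4, 21.5]), np.float64(0.2)] 0.1101
rim 194 [0.6865 0.1379 0.0641] [0.8235 0.2247 0.0734]
flange 4165 [0.6108 0.1379 0.081 ] [0.8188 0.2426 0.0864]
tray 1138 [0.4705 0.29   0.012 ] [0.7586 0.4654 0.0219]
```

View pics/w2.png

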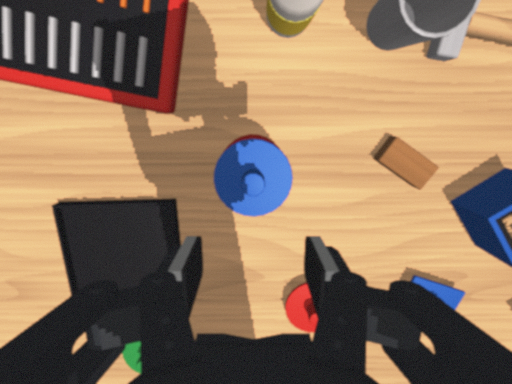

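The picture shows the blue round lid centred at (253,176) on the red pot with fingers clear either side. The tray is at (120,250). Descend and grip.

Request:
jog_arm([
  [[0, 0, 2.5], [0, 0, 0], 60],
  [[0, 0, 5], [0, 0, 0], 60],
  [[0, 0, 6.2], [0, 0, 0], 60],
  [[0, 0, 6.66], [0, 0, 0], 60],
  [[0, 0, 6.66], [0, 0, 0], 0],
  [[0, 0, 6.66], [0, 0, 0], 0],
  [[0, 0, 6.66], [0, 0, 0], 0],
  [[0, 0, 6.66], [0, 0, 0], 0],
])

```text
time: 3.95
tool_pos: [0.6549, 0.2021, 0.0887]
tool_rot: [-0.0, 1.0, -0.0, 0.002]
contact_force: [-0.5, -0.6, 6.0]
gripper_width: 0.255
grasp_force: 59.2
```

Request:
jog_arm([
  [[0, 0, -1], [0, 0, 0], 0],
  [[0, 0, -2.5], [0, 0, 0], 0],
  [[-2, -2.5, -2.5], [0, 0, 0], 0],
  [[-3.2, -4.6, -2.5], [0, 0, 0], 0],
  [[-4.3, -6.4, -2], [0, 0, 0], 0],
  [[-5, -7.4, -1], [0, 0, 0], 0],
  [[-5, -7.4, 1], [0, 0, 0], 0],
  [[-5, -7.4, 1], [0, 0, 0], 0],
])

```text
time: 4.95
tool_pos: [0.5243, 0.3852, 0.0558]
tool_rot: [0.003, 1.0, 0.0, -0.005]
contact_force: [-1.0, -0.5, -1.1]
gripper_width: 0.257
grasp_force: 59.0
```

Run:
```python
from m import *
for n in("top",):
    p,d=grab_frame(n);np.savez(n+"1.npz",p=p,d=d);c=cam(n);P=cloud(c,d)
    for k in comps(p,"blue"):
        m=np.zeros((384,512),np.uint8);cv2.drawContours(m,[k],-1,1,-1);q=P[(m>0)&(d>0)]
        print(cv2.boundingRect(k),q.mean(0).round(3),q[:,2].max().round(3))
print(state()["contact_force"],state()["gripper_width"])
cv2.imwrite("pics/top1.png",cv2.resize(p[60:340,30:400,::-1],None,fx=2,fy=2))
```

```text
(253, 200, 39, 39) [ 0.45  -0.048  0.024] 0.051
(81, 174, 31, 29) [0.508 0.377 0.052] 0.144
(282, 137, 44, 46) [ 0.595 -0.122  0.056] 0.077
[ 0.23067782 -0.59180994  0.15507154] 0.25286180622445786
```

View pics/top1.png

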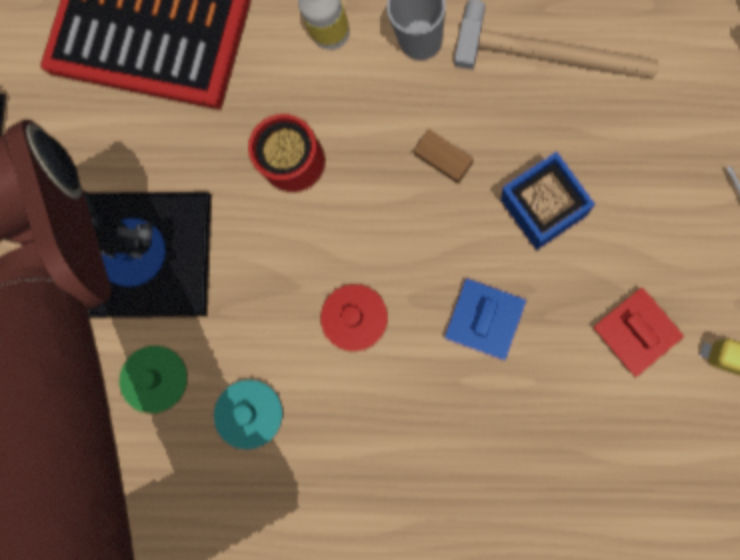

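The lid is held over the tray, and the red pot at (283,150) in the crop is now open. Lower, release and rise.

Request:
jog_arm([
  [[0, 0, 0.7], [0, 0, 0], 0],
  [[0, 0, 1.1], [0, 0, 0], 0],
  [[0, 0, 1.25], [0, 0, 0], 0],
  [[0, 0, 1.25], [0, 0, 0], 0],
])

```text
time: 5.5
tool_pos: [0.5289, 0.3869, 0.0303]
tool_rot: [-0.0, 1.0, -0.0, 0.0]
contact_force: [0.3, -0.6, -0.9]
gripper_width: 0.253
grasp_force: 59.2
```

Request:
jog_arm([
  [[0, 0, 0], [0, 0, 0], 60],
  [[0, 0, 0], [0, 0, 0], 60],
  [[0, 0, -0.2], [0, 0, 0], 60],
  [[0, 0, -2], [0, 0, 0], 60],
  [[0, 0, -4], [0, 0, 0], 60],
  [[-1, 4, -7], [0, 0, 0], 60],
  [[-2, 6.4, -8], [0, 0, 0], 60],
  [[-3, 9, -8], [0, 0, 0], 60],
])

```text
time: 6.5
tool_pos: [0.4782, 0.2279, 0.2149]
tool_rot: [-0.001, 1.0, 0.0, 0.002]
contact_force: [1.2, -1.0, 0.2]
gripper_width: 0.599
grasp_force: 0.0
```

Run:
```python
from w import *
look('w3')
p,d=grab_frame("top");c=cam("top");P=cloud(c,d);np.savez("top2.npz",p=p,d=d)
for n in("top","scene"):
    p,d=grab_frame(n);c=cam(n);P=cloud(c,d)
    for k in comps(p,"red")+comps(p,"blue"):
        m=np.zeros((384,512),np.uint8);cv2.drawContours(m,[k],-1,1,-1);q=P[(m>0)&(d>0)]
        print(n,cv2.boundingRect(k),q.mean(0).round(4),q[:,2].max().round(3))
    for nm,(x,y) in dict(red=(.653,.2),blue=(.593,-.122)).items():
        near=(abs(P[...,0]-x)<.06)&(abs(P[...,1]-y)<.06)
        q=P[near&(abs(P[...,2]-.07)<.004)&(d>0)]
        print(n,nm,len(q),"rim box",q.min(0).round(4),q.max(0).round(4),((q.min(0)+q.max(0))/2).round(4),cv2.minEnclosingCircle((q[:,:2]*1000).astype(np.float32)),cv2.minAreaRect((q[:,:2]*1000).astype(np.float32)))
```

```text
[0.4782 0.2279 0.2149] [-6.0e-04  1.0e+00  3.0e-04  2.3e-03]
red [352. 198.] z [0.0183 0.0196 0.0452] 0.02 rect [449.7 113.5] [81.8 82.3] 0.1 circ [449.4 113.4] 41.7
   knob [array([449.2, 113.7]), array([22.7, 22.7]), np.float64(35.6)] 0.0476
red [286.  24.] z [0.0159 0.0627 0.0699] 0.07 rect [617.9 201.5] [37.3 77.6] 0.0 circ [635.6 201.5] 38.8
blue [488. 196.] z [0.0185 0.0199 0.0452] 0.02 rect [450.1 -48.2] [78.1 77. ] 71.1 circ [450.  -48.1] 53.4
   knob [array([447.3, -47.6]), array([16.9, 38.5]), np.float64(72.7)] 0.0477
blue [108. 130.] z [0.0214 0.0233 0.0489] 0.02 rect [526.3 386.9] [84.9 85.6] 39.8 circ [526.8 387. ] 43.5
   knob [array([527., 386.]), array([22.7, 23.4]), np.float64(9.8)] 0.0516
top (327, 204, 44, 44) [ 0.4373 -0.2348  0.0234] 0.05
top (190, 202, 34, 33) [0.4501 0.1141 0.0227] 0.049
top (154, 117, 38, 39) [0.6498 0.2008 0.0537] 0.074
top (51, 39, 104, 75) [0.8138 0.3954 0.0324] 0.045
top (253, 200, 39, 39) [ 0.4503 -0.0478  0.0237] 0.05
top (282, 137, 44, 46) [ 0.5944 -0.1222  0.0561] 0.075
top red 272 rim box [0.6102 0.1614 0.066 ] [0.693  0.243  0.0739] 
[... 705 characters left out ...]
 0.0355] 0.091
scene (251, 225, 34, 29) [ 0.5898 -0.1183  0.055 ] 0.074
scene (221, 186, 39, 32) [ 0.4528 -0.0558  0.024 ] 0.05
scene (334, 111, 28, 15) [0.5272 0.3859 0.0296] 0.054
scene red 215 rim box [0.6095 0.154  0.066 ] [0.6919 0.2391 0.0739] [0.6507 0.1965 0.0699] ((652.02783203125, 197.58041381835938), 43.772727966308594) ((651.1875610351562, 198.56900024414062), (81.17327880859375, 82.28205871582031), 28.820709228515625)
scene blue 371 rim box [ 0.5395 -0.1815  0.066 ] [ 0.6467 -0.0694  0.074 ] [ 0.5931 -0.1255  0.07  ] ((593.2305908203125, -125.45995330810547), 56.683982849121094) ((592.9022216796875, -125.3455810546875), (79.27011108398438, 82.00572967529297), 35.259273529052734)
```

```bash
python3 -c "
from plant import *
s=state();print(s['time'],s['tool_pos'])"
```

```text
6.7 [0.47792262 0.22835823 0.21295662]
```

Request:
jog_arm([
  [[-1.14, 4.6, 1], [0, 0, 0], 60],
  [[-1.14, 4.6, 3], [0, 0, 0], 60],
  [[-1.14, 4.6, 5.3], [0, 0, 0], 60],
  [[-1.14, 4.6, 6.8], [0, 0, 0], 60],
  [[-1.14, 4.6, 7.45], [0, 0, 0], 60],
  [[-1.14, 4.6, 7.45], [0, 0, 0], 60],
  [[-1.14, 4.6, 7.45], [0, 0, 0], 60],
])

```text
time: 7.58
tool_pos: [0.4514, 0.1146, 0.0278]
tool_rot: [-0.0, 1.0, 0.0, 0.002]
contact_force: [0.8, 0.1, -0.6]
gripper_width: 0.6
grasp_force: 0.0
```

Request:
jog_arm([
  [[0, 0, 0], [0, 0, 0], 0],
  [[0, 0, 0], [0, 0, 0], 0],
  [[0, 0, 0], [0, 0, 0], 0],
  [[0, 0, 0], [0, 0, 0], 0],
])

```text
time: 8.07
tool_pos: [0.4508, 0.1142, 0.0276]
tool_rot: [-0.0, 1.0, -0.0, 0.002]
contact_force: [-0.5, 0.1, 6.4]
gripper_width: 0.254
grasp_force: 58.8
```

Request:
jog_arm([
  [[0, 0, -2], [0, 0, 0], 0],
  [[0, 0, -4.5], [0, 0, 0], 0],
  [[2, -0.9, -5.2], [0, 0, 0], 0],
  [[4.2, -1.8, -5.2], [0, 0, 0], 0],
  [[6.2, -2.7, -5.2], [0, 0, 0], 0],
  [[7.6, -3.3, -5.2], [0, 0, 0], 0],
  [[8.08, -3.5, -5.2], [0, 0, 0], 0],
  [[8.08, -3.5, -5.2], [0, 0, 0], 0],
])

```text
time: 9.07
tool_pos: [0.651, 0.2012, 0.1553]
tool_rot: [0.0, 1.0, -0.0, -0.0]
contact_force: [0.1, 0.1, -0.7]
gripper_width: 0.258
grasp_force: 58.9
```

```bash
cat > two.py <<'E'
from m import *
import sys
s=state();p,d=grab_frame("wrist");c=cam("wrist",s);P=cloud(c,d);t=sys.argv[1]
tp=s["tool_pos"];print(tp.round(4),s["gripper_width"],s["contact_force"].round(1))
cv2.imwrite(f"pics/{t}.png",p[:,:,::-1])
near=(np.hypot(P[...,0]-tp[0],P[...,1]-tp[1])<.075)&(d>0)
for n,lo,hi in(("rim",.066,.074),("flange",tp[2]-.014,tp[2]-.004)):
    q=(P[near&(P[...,2]>lo)&(P[...,2]<hi)]*1000).astype(np.float32)
    if len(q)<10: print(n,len(q));continue
    # circle lsq on outer boundary
    print(n,len(q),q.min(0),q.max(0),cv2.minEnclosingCircle(q[:,:2].copy()),cv2.minAreaRect(q[:,:2].copy()))
E
python3 two.py w4
```

```text
[0.651  0.2012 0.1553] 0.25820364787854005 [ 0.1  0.1 -0.7]
rim 971 [662.47473  161.8096    66.120514] [693.59906 241.36537  71.04224] ((663.968017578125, 201.58749389648438), 39.80600357055664) ((678.31005859375, 201.7826690673828), (30.590402603149414, 79.58905029296875), 0.7797708511352539)
flange 10372 [607.49835 159.84705 141.4678 ] [691.0403  242.97789 151.23994] ((649.0517578125, 201.28378295898438), 42.12803268432617) ((651.3914184570312, 201.6022186279297), (79.87834167480469, 80.47998046875), 43.13501739501953)
```

View pics/w4.png

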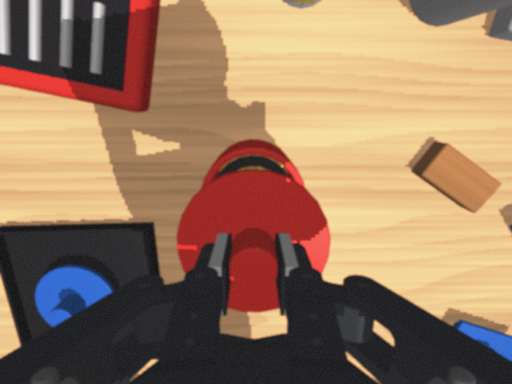

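The wrist view shows the red lid held flat at (253,240), slightly short of the pot rim behind it. I need about +2.5 mm in x. Lower to just before the seal.

Request:
jog_arm([
  [[0.1, -0.01, 1], [0, 0, 0], 0],
  [[0.1, -0.01, 1.7], [0, 0, 0], 0],
  [[0.1, -0.01, 2.1], [0, 0, 0], 0],
  [[0.1, -0.01, 2.3], [0, 0, 0], 0],
  [[0.1, -0.01, 2.45], [0, 0, 0], 0],
  [[0.1, -0.01, 2.55], [0, 0, 0], 0],
  [[0.1, -0.01, 2.55], [0, 0, 0], 0],
])

```text
time: 10.0
tool_pos: [0.6539, 0.2016, 0.092]
tool_rot: [-0.0, 1.0, -0.0, 0.0]
contact_force: [-0.7, -0.7, -0.6]
gripper_width: 0.256
grasp_force: 58.9
```

Request:
jog_arm([
  [[0, 0, 0.12], [0, 0, 0], 0],
  [[0, 0, 0.22], [0, 0, 0], 0],
  [[0, 0, 0.32], [0, 0, 0], 0],
  [[0, 0, 0.4], [0, 0, 0], 0],
  [[0, 0, 0.4], [0, 0, 0], 0],
])

```text
time: 10.62
tool_pos: [0.6545, 0.2017, 0.0844]
tool_rot: [-0.0, 1.0, -0.0, 0.001]
contact_force: [-3.4, -0.9, 8.3]
gripper_width: 0.253
grasp_force: 59.5
```

Request:
jog_arm([
  [[0, 0, 0.1], [0, 0, 0], 0],
  [[0, 0, 0.2], [0, 0, 0], 0],
  [[0, 0, 0.3], [0, 0, 0], 0],
  [[0, 0, 0.3], [0, 0, 0], 0],
])

```text
time: 11.12
tool_pos: [0.656, 0.2021, 0.0835]
tool_rot: [-0.0, 1.0, 0.0, 0.002]
contact_force: [-13.9, -3.2, 30.6]
gripper_width: 0.257
grasp_force: 62.0
```

Request:
jog_arm([
  [[0, 0, -0.25], [0, 0, 0], 0],
  [[0, 0, -0.25], [0, 0, 0], 60],
  [[0, 0, -0.25], [0, 0, 0], 60],
  [[0, 0, -0.3], [0, 0, 0], 60],
  [[0, 0, -2], [0, 0, 0], 60],
  [[0, 0, -4.5], [0, 0, 0], 60],
  [[0, 0, -6.5], [0, 0, 0], 60],
  [[0, 0, -6.5], [0, 0, 0], 60],
])

```text
time: 12.12
tool_pos: [0.6566, 0.2021, 0.2437]
tool_rot: [-0.001, 1.0, -0.0, 0.005]
contact_force: [0.4, 0.2, -0.1]
gripper_width: 0.599
grasp_force: 0.0
```

```bash
python3 -c "
from w import *
s=state();p,d=grab_frame('wrist');c=cam('wrist',s);P=cloud(c,d);print(s['tool_pos'])
q=P[(np.hypot(P[...,0]-.6515,P[...,1]-.2015)<.037)&(d>0)]
h=q[(q[:,2]<.095)&(q[:,2]>.06)];A=np.c_[h[:,:2]-[.6515,.2015],np.ones(len(h))]
print(np.percentile(h[:,2],[5,50,95]),q[:,2].max(),np.linalg.lstsq(A,h[:,2],rcond=None)[0])
"
```

```text
[0.65658545 0.20212667 0.24373909]
[0.07418578 0.07536929 0.07670022] 0.3417658570970915 [ 0.0055443  -0.00054529  0.0755902 ]
```

Request:
jog_arm([
  [[-8.2, 10, 1], [0, 0, 2.4], 60],
  [[-8.2, 10, 1], [0, 0, 2.4], 60],
  [[-8.2, 10, 1], [0, 0, 2.4], 60],
  [[-8.2, 10, 1], [0, 0, 2.4], 60],
  [[-8.2, 10, 1.5], [0, 0, 2.4], 60],
  [[-8.2, 10, 2.4], [0, 0, 2.4], 60],
  [[-8.2, 10, 2.4], [0, 0, 2.4], 60],
  [[-8.2, 10, 2.4], [0, 0, 2.4], 60],
])

```text
time: 13.18
tool_pos: [0.4488, -0.0479, 0.1764]
tool_rot: [-0.0, 0.986, -0.167, -0.001]
contact_force: [-0.2, -0.6, 0.7]
gripper_width: 0.601
grasp_force: 0.0
```

Run:
```python
from w import *
look('w5'); s=state(); q=s["tool_rot"];Rm=R.from_quat([q[1],q[2],q[3],q[0]])
print(np.degrees(np.arctan2(*Rm.as_matrix()[[1,0],0])),s["tool_pos"])
```

```text
[ 0.4488 -0.0479  0.1764] [-2.000e-04  9.860e-01 -1.667e-01 -6.000e-04]
red [442. 129.] z [0.0182 0.0196 0.0456] 0.02 rect [ 437.4 -236.2] [80.5 79.7] 40.0 circ [ 437.1 -236.6] 55.3
   knob [array([ 436.7, -237.6]), array([45. , 16.2]), np.float64(39.9)] 0.0475
blue [254. 178.] z [0.0182 0.0194 0.0454] 0.02 rect [450.6 -49.2] [77.2 76.1] 70.8 circ [450.  -49.3] 53.2
   knob [array([449.4, -49.6]), array([15.2, 43.5]), np.float64(71.3)] 0.0473
blue [277.  30.] z [0.0581 0.0691 0.0704] 0.07 rect [ 561.9 -105.2] [83.4 39.1] 70.8 circ [ 580.4 -111.6] 41.7
-19.16036801405826 [ 0.44932091 -0.04784789  0.17713748]
```

Request:
jog_arm([
  [[0.09, 0.03, 2], [0, 0, 0], 60],
  [[0.09, 0.03, 4], [0, 0, 0], 60],
  [[0.09, 0.03, 5.3], [0, 0, 0], 60],
  [[0.09, 0.03, 6.0], [0, 0, 0], 60],
  [[0.09, 0.03, 6.0], [0, 0, 0], 0],
  [[0.09, 0.03, 6.0], [0, 0, 0], 0],
  [[0.09, 0.03, 6.0], [0, 0, 0], 0],
  [[0.09, 0.03, 6.0], [0, 0, 0], 0],
])

```text
time: 14.22
tool_pos: [0.4519, -0.05, 0.0283]
tool_rot: [-0.0, 0.986, -0.167, 0.002]
contact_force: [0.3, 0.2, 4.4]
gripper_width: 0.17
grasp_force: 61.0
```

Request:
jog_arm([
  [[0, 0, -2], [0, 0, 0], 0],
  [[0, 0, -4.3], [0, 0, 0], 0],
  [[1, 0.13, -5.1], [0, 0, 1], 0],
  [[3, 0.4, -5.1], [0, 0, 2.3], 0],
  [[5, 0.66, -5.1], [0, 0, 3.5], 0],
  [[6.33, 0.84, -5.1], [0, 0, 4.45], 0],
  [[6.33, 0.84, -5.1], [0, 0, 4.45], 0],
  [[6.33, 0.84, -5.1], [0, 0, 4.45], 0],
])

```text
time: 15.22
tool_pos: [0.5922, -0.1214, 0.1538]
tool_rot: [0.0, 0.888, -0.46, -0.001]
contact_force: [-0.4, -0.7, -1.3]
gripper_width: 0.171
grasp_force: 60.4
```

```bash
python3 two.py w6
python3 - <<'E'
from h import *
s=state();q=s["tool_rot"];print(np.degrees(np.arctan2(*R.from_quat([q[1],q[2],q[3],q[0]]).as_matrix()[[1,0],0])),s["tool_pos"])
E
```

```text
[ 0.5922 -0.1214  0.1538] 0.17134988610227783 [-0.4 -0.7 -1.3]
rim 1218 [ 573.7454  -178.1869    66.13894] [ 649.2446   -117.619835   71.28246 ] ((611.4949951171875, -147.81507873535156), 40.86283874511719) ((611.5634765625, -147.67678833007812), (80.25000762939453, 18.67589569091797), 35.340145111083984)
flange 10902 [ 544.9126  -174.14893  139.8373 ] [645.6026   -78.167534 149.68086 ] ((595.257568359375, -125.96556091308594), 50.385135650634766) ((590.7352905273438, -119.31493377685547), (80.30470275878906, 80.29320526123047), 35.11759948730469)
-54.75688008188369 [ 0.59209847 -0.12123464  0.15401865]
```

View pics/w6.png

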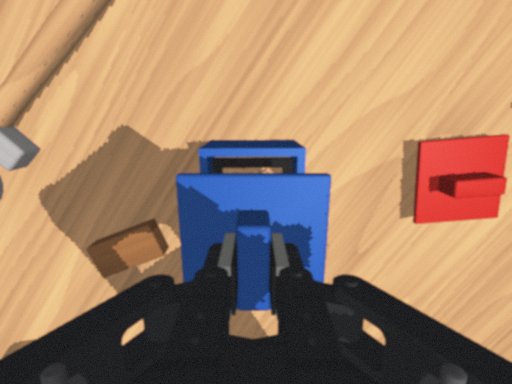

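The lid at (254,240) is parallel to the pot rim and about 4.4 mm short along tool x. Correct and lower.

Request:
jog_arm([
  [[0.17, -0.02, 1], [0, 0, 0], 0],
  [[0.17, -0.02, 1.7], [0, 0, 0], 0],
  [[0.17, -0.02, 2.1], [0, 0, 0], 0],
  [[0.17, -0.02, 2.3], [0, 0, 0], 0],
  [[0.17, -0.02, 2.4], [0, 0, 0], 0],
  [[0.17, -0.02, 2.47], [0, 0, 0], 0],
  [[0.17, -0.02, 2.47], [0, 0, 0], 0],
])

```text
time: 16.15
tool_pos: [0.5961, -0.125, 0.0929]
tool_rot: [-0.0, 0.888, -0.46, 0.0]
contact_force: [-0.6, -0.9, -1.0]
gripper_width: 0.171
grasp_force: 60.4
```

No contact so far and the lid is in the mouth. Press it home.

Request:
jog_arm([
  [[0, 0, 0.12], [0, 0, 0], 0],
  [[0, 0, 0.24], [0, 0, 0], 0],
  [[0, 0, 0.36], [0, 0, 0], 0],
  [[0, 0, 0.5], [0, 0, 0], 0],
  [[0, 0, 0.6], [0, 0, 0], 0],
  [[0, 0, 0.6], [0, 0, 0], 0],
])

```text
time: 16.9
tool_pos: [0.5976, -0.1255, 0.0843]
tool_rot: [0.0, 0.888, -0.46, 0.001]
contact_force: [-12.3, 5.2, 26.6]
gripper_width: 0.175
grasp_force: 64.1
```

Request:
jog_arm([
  [[0, 0, -0.25], [0, 0, 0], 0],
  [[0, 0, -0.25], [0, 0, 0], 60],
  [[0, 0, -0.25], [0, 0, 0], 60],
  [[0, 0, -0.3], [0, 0, 0], 60],
  [[0, 0, -2], [0, 0, 0], 60],
  [[0, 0, -4.5], [0, 0, 0], 60],
  [[-2, 0, -7], [0, 0, 0], 60],
  [[-4, 0, -7], [0, 0, 0], 60],
])

```text
time: 17.9
tool_pos: [0.5399, -0.0436, 0.2574]
tool_rot: [-0.001, 0.887, -0.461, 0.004]
contact_force: [0.3, 1.9, -0.0]
gripper_width: 0.6
grasp_force: 0.0
```

Run:
```python
from h import *
print(state()["tool_pos"])
for n in("top","scene","wrist"):
    s=state();p,d=grab_frame(n);c=cam(n,s);P=cloud(c,d)
    if n=="scene": cv2.imwrite("pics/end.png",p[:,:,::-1])
    for nm,(x,y) in dict(blue=(.594,-.1225),red=(.6515,.2015),tray=(.527,.387)).items():
        h=P[(np.hypot(P[...,0]-x,P[...,1]-y)<.035)&(d>0)&(P[...,2]<.09)];h=h[h[:,2]>.015]
        if len(h)>100: print(n,nm,len(h),np.percentile(h[:,2],[5,50]).round(4),np.linalg.lstsq(np.c_[h[:,:2]-[x,y],np.ones(len(h))],h[:,2],rcond=None)[0].round(3))
```

```text
[ 0.53990683 -0.04357161  0.25737172]
top blue 171 [0.0738 0.0764] [-0.003  0.007  0.077]
top red 537 [0.0738 0.0764] [-0.001 -0.001  0.077]
top tray 597 [0.022  0.0252] [-0.006  0.     0.029]
scene blue 491 [0.0748 0.0768] [ 0.012 -0.019  0.077]
scene red 341 [0.0749 0.077 ] [ 0.003 -0.009  0.077]
scene tray 283 [0.0229 0.0258] [-0.039 -0.022  0.03 ]
wrist blue 3227 [0.074  0.0753] [-0.002  0.     0.075]
wrist red 1578 [0.0739 0.0751] [-0.021  0.005  0.076]
wrist tray 129 [0.0218 0.0229] [ 0.015 -0.03   0.022]
```

View pics/end.png

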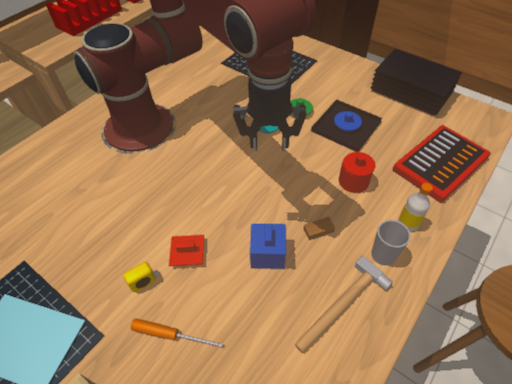

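The final view shows both pots closed flush: red at (357,172) and blue at (268,245). The blue round lid lies knob up in the tray at (348,121), everything else is in place, and the gripper is clear.

```bash
python3 -c "
from plant import *
print(job_done())"
```

```text
the job is handed in; nothing more can be done
None
```

The job is handed in: the blue round lid lies knob up in the tray, both pots are closed with their own lids pressed fully home, and the other things were left untouched, at about 18 s of the 64 s allowed.

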